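# Shut the food box and snap down its four tabs

## Robot

A 6-joint arm with a two-finger parallel gripper is mounted at the origin on a cart in front of the work surface, level with it; the furniture and walls round the work are solid. World frame = base frame: x ahead of the robot, y to its left, z up, the work surface at z = 0. Lengths are in mm, angles in rad, forces in N, time in s.
With the tool pointing down it reaches from about 275 to 750 mm from the base axis. Payload 10.2 kg.
Tool frame: the origin (TCP) lies on the front face of the gripper's body, between the roots of the fingers; the fingertips stand 73 mm ahead of it and the grasp point (between the pads) lies 54 mm ahead of it; z points along the fingers, y is the line along which they close (so a half turn about z gives the same grasp; the last joint's range is limited). The gripper opens to 85 mm and grips with 20 to 120 N. Pads are 22 mm wide; open, the fingers measure 114 mm over their backs; the gripper's body (76 mm by 85 mm) begins 54 mm behind the grasp point. The pads swing forward as they close: fully open they stand 13 mm farther back than shut.
Start: joints at [-1.406, 0.313, 1.498, -0, 1.331, -0.223], TCP at [198.518, -486.027, 303.894] pointing down, gripper open.
Joint ranges: [-2.94, 2.94], [-0.97, 2.17], [0.19, 2.56], [-1.23, 4.37], [0.02, 3.11], [-2.88, 2.88]. Speed limits (rad/s): [2.39, 2.39, 3.01, 3.14, 3.14, 3.14].

## Interface

Orientations are given as a unit quaternion [w, x, y, z].
In Python, from rig import * gives the robot as it stands.
- The arm moves only by the tool step_arm, never from a script. Its argument "plan" is a list of rows, each an object with "offset": the shift along the tool's x, y, z in cm, a list of three; "rot": the turn, a rotation vector about the tool's x, y, z in degrees, a list of three; "gripper": the finger opening in cm, from 0 to 8.54. In form: [{"offset": [x, y, z], "rot": [wx, wy, wz], "gripper": gripper}, ...]. A call has 1 to 12 rows; each row is the pose to reach, as a shift and turn from the pose commanded when the call began, along the tool's axes at that moment; what a row does not reach only later rows make up. A row lasts 1/10 s, in which the tool goes at most 50 mm and 8.59 degrees, less where a joint would pass 70% of its speed; a pose out of reach is approached as far as the arm can. A call with a gripper value outside its range is refused whole. The fingers move at their own pace and stop on an object; "squeeze" is the grip in N (left out, the last holds). Time passes only in rows, so rows that repeat a pose let the fingers close. It gives the time, the measured TCP pose, the force, the opening and the grip force at its end, in the units of the state.
- sense(): the state, without advancing time (a new reading comes with each control period).
- capture(name): name is "side" or "top"; returns a dict with "color" (420x560x3 uint8, red, green, blue), "depth" (420x560 float32, mm along the optical axis (not along the pixel's ray), 0 where there is no reading), "vertical_fov" (degrees; the focal length in pixels is half the picture's height over the tangent of half this angle, whatever the lens; pixels are square), "cx", "cy" (the principal point, pixels), "k1" (the pictures are not rectified: a ray, as slopes to the right and down, at radius r is drawn at 1 + k1 r^2 times it, then the intrinsics apply), "rvec" (rotation vector, rad) and "tvec" (3), from world to camera coordinates, as OpenCV has them. Camera axes: x right, y down, z forward; pixel columns grow to the right and rows downward; lengths in mm; the calibration is good to about 2 mm. A picture is of the moment at which its call begins.
- finish_job(): hands the job in; it is judged then, once.
The state is a dict: "time_s": time; "joints": joint angles; "dq": joint speeds; "tau": joint torques, N m; "eef_pos": TCP position; "ee_rot": TCP orientation; "force": force on the tool from outside, world axes, zero at the start; "wrist_torque": the same for the moment, N m; "grip_width": opening from 0.0 (shut) to 1.0 (fully open); "grip_force": force on a finger pad.
Only numpy, scipy, OpenCV 4.12 (cv2) and the standard library are available. Lean on these libraries where they do the work, as an engineer would, in place of code of your own. Each camera call takes 0.05 s, during which the arm holds its last target. There are 200 camera calls.

## Task

Swing the lid of the food box shut, then press its four snap tabs down one after another until every one has clicked home and stays down by itself. Press gently enough not to strain the box, and leave the tin, the mug and the spice jar where they stand.

Things in the scene. Friction and masses are not known exactly. Their poses are not given: they have to be found in the camera images.
- food_box: The food box: white plastic, 130 mm deep (x) by 150 mm wide (y) by 80 mm high, fixed to the surface; origin at the centre of its underside, z up, its front faces its own -x. A white pocket stands out 52 mm from the wall below each tab, from 36 to 86 mm above the foot. The lid is hinged along the top of its back wall. A push of over 45 N strains it.
- lid (a joint): Opening angle of the grey lid about its hinge: 0 is shut, positive is open (its front edge raised), up to 1.1. The hinge is stiff: the lid stays where it is left and needs about 2 to 4 N at its front edge to move.
- lid_hinge (a point): The middle of the lid's hinge axis, at the box's back wall (65 mm behind the box's centre), 82 mm above the foot. The axis is parallel to the box's y axis. The lid is 130 mm deep and 150 mm wide, 8 mm thick; shut, its top is 90 mm above the foot.
- lid_front (a point): Point on the lid's upper face in mid-width, 10 mm from its front edge, between the two front tabs (50 mm free between them); it moves with the lid. Push here to swing the lid shut.
- tab_fl_pad (a point): The ribbed thumb pad on top of the front left tab, 36 mm out from the tab's hinge; push down here. Each grey tab is a paddle 36 mm wide, 46 mm long, 5 mm thick, hinged at the lid's rim (88 mm above the foot, 2 mm outside the wall) and sticking outward. Up, it rises outward at 0.8 rad; with the lid shut its pad then is 115 mm above the foot.
- tab_fr_pad (a point): The same on the front right tab (at the box's own -y). The two front tabs lie 42 mm to either side of the middle of the front; the two side tabs lie 10 mm before the box's centre (towards its front).
- tab_l_pad (a point): The same on the tab on the box's left side (own +y).
- tab_r_pad (a point): The same on the tab on the box's right side (own -y).
- tab_fl (a joint): Angle by which the front left tab is pressed: 0 is up, growing as it is pushed down, at most 0.75. A tab let go too early springs up again; a clicked tab stays down, at 0.25 to 0.7 rad according to its catch.
- tab_fr (a joint): The same for the front right tab. How far a tab must go differs from tab to tab and cannot be told from the tab: it clicks home when the pad has sunk 8 to 21 mm, and meets a hard stop 1 to 2 mm farther on. Pushed at the pad it takes about 2 N at first, climbs to 7 to 15 N, gives way as it clicks, then stops dead.
- tab_l (a joint): The same for the left tab.
- tab_r (a joint): The same for the right tab.
- tab_fl_catch (a joint): How far the front left tab has pushed in its hidden catch (m): 0 when the tab is not home, about 0.004 when it has clicked and is let go.
- tab_fr_catch (a joint): The same for the front right tab.
- tab_l_catch (a joint): The same for the left tab.
- tab_r_catch (a joint): The same for the right tab.
- tin: Bystander: a food tin, 57 mm across, 72 mm high, beside the box on its left; origin at the centre of its underside.
- mug: Bystander: a blue and white mug, 92 mm high, behind the box; origin at its underside.
- spice_jar: Bystander: a spice jar with a red cap, 45 mm across, 106 mm high, behind the box; origin at the centre of its underside.

How it is judged (in metres and radians):
On the way:
1. the lid is swung shut (value of joint lid below 0.05 rad), for 0.2 s.
At the end, for the whole second after the job is handed in: The lid is shut (within 0.05 rad) and all four tabs have clicked home and stay there untouched (each catch pushed in by more than 2.5 mm) (value of joint lid below 0.05 rad and value of joint each of tab_fl_catch, tab_fr_catch, tab_l_catch, tab_r_catch above 0.0025 m).
It fails at once if the box is strained: pushed with more than 45 N (contact force between any of the fingers, the arm and food_box above 45 N).
It fails at once if the tin, the mug or the spice jar is shifted by more than 30 mm (distance of any of tin, mug, spice_jar from where it was at the start of the episode above 0.03 m).
It also fails if it takes over 64 s, if anything falls off the work surface, if the arm or the gripper's body presses on something with over 40 N, if the wrist force passes 120 N, or if a joint passes its speed limit or range.

## Working session

There is one attempt and no reset: what is moved stays moved. The work goes in short steps, Python scripts to look and compute and a tool call to move; the robot and the scene stay as the last step left them, time stands still between calls to the robot, and variables do not carry over. Pictures are saved under pics/ and viewed, at most 10 in all, crops included, and the job is handed in when it is done.

Besides the shell and the picture viewer there is one more tool, called after "Request:" as name([rows], argument=value, ...), one row to a line, values as JSON. step_arm: Moves the arm, as the interface text tells. Its arguments: {"type":"object","properties":{"plan":{"type":"array"},"squeeze":{"type":"number"}},"required":["plan"]}

```bash
mkdir -p pics
cat > h.py <<'E'
from rig import *
import numpy as np, cv2
from scipy.spatial.transform import Rotation as R
def snap(n,f=None):
    c=capture(n); np.savez(f'/tmp/{n}.npz',**c)
    if f: cv2.imwrite(f'pics/{f}.png',c['color'][:,:,::-1])
    return c
def cloud(c):
    h,w=c['depth'].shape; f=h/2/np.tan(np.radians(float(c['vertical_fov']))/2)
    v,u=np.mgrid[:h,:w]; K=np.array([[f,0,c['cx']],[0,f,c['cy']],[0,0,1]],float)
    p=cv2.undistortPoints(np.stack([u,v],-1).reshape(-1,1,2).astype(float),K,np.array([float(c['k1']),0,0,0])).reshape(h,w,2)
    d=c['depth'][...,None].astype(float)
    P=np.concatenate([p*d,d],-1)-np.array(c['tvec']).ravel()
    W=P@R.from_rotvec(np.array(c['rvec']).ravel()).as_matrix()
    W[c['depth']==0]=np.nan
    return W
E
python3 - <<'E'
from h import *
snap('top','t1'); snap('side','s1'); s=sense(); print(s)
E
```

```text
{'time_s': 0.1, 'joints': array([-1.40642254e+00,  3.13395848e-01,  1.49837871e+00,  7.24913468e-06,
        1.33100783e+00, -2.23390153e-01]), 'dq': array([-0.00038295, -0.00111873, -0.00170052,  0.00074431, -0.00020589,
        0.00196628]), 'tau': array([ 3.32405456e-03, -4.12900829e+01, -2.60144055e+01, -1.37403417e-04,
        2.97334918e-03,  4.21192425e-06]), 'eef_pos': array([ 198.48156154, -485.86883354,  303.38470967]), 'ee_rot': array([-5.94504391e-04,  9.81263686e-01,  1.92668690e-01,  2.10697214e-05]), 'force': array([ 0.15501779, -1.11359434, -0.82424823]), 'wrist_torque': array([ 0.00328194,  0.02560776, -0.05456023]), 'grip_force': 0.0, 'grip_width': 0.9993009376691641}
```

View pics/t1.png

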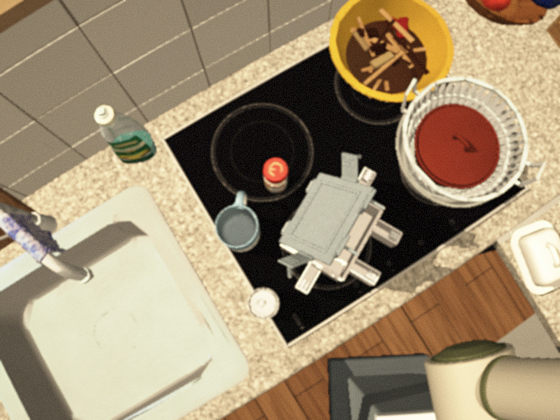

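View pics/s1.png

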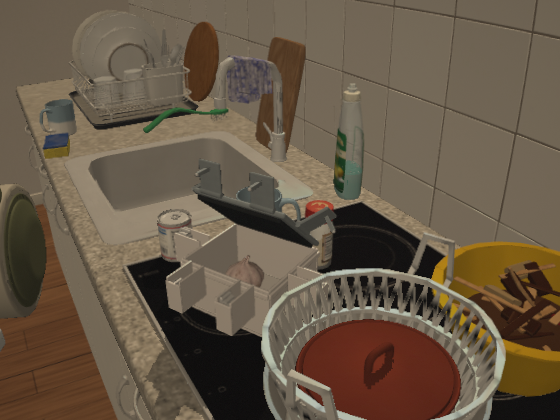

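The top view shows the open grey lid at about (330,215), with white pockets at (308,275) left, (363,270) and (388,232) front, and (370,178) right. The tin is at (263,303), the mug at (238,228) and the jar at (275,172). The box front faces lower right, towards the robot.

Run:
```python
from h import *
c=dict(np.load('/tmp/top.npz')); W=cloud(c)
crop=c['color'][140:320,220:420,::-1]
cv2.imwrite('pics/t2.png',cv2.resize(crop,None,fx=3.2,fy=3.2,interpolation=cv2.INTER_CUBIC))
for n,(u,v) in dict(tin=(263,303),mug=(238,228),jar=(275,172),surf=(210,170),floorR=(440,215)).items(): print(n,W[v,u].round())
m=(W[...,2]>74)&(W[...,2]<96)
m[:150]=0;m[310:]=0;m[:,:270]=0;m[:,410:]=0
# plan map of points in z slice, 1px = 1mm
img=np.zeros((500,600,3),np.uint8)
z=W[...,2]; ok=(z>15)&(z<250)
P=W[ok];
x0,y0=np.nanmedian(P[:,0]),0
sub=W[160:300,280:405].reshape(-1,3); sc=c['color'][160:300,280:405].reshape(-1,3)
print(np.nanmin(sub,0),np.nanmax(sub,0))
k=(sub[:,2]>70)&(sub[:,2]<95); q=sub[k]; print(k.sum(), q.mean(0).round())
cx,cy=q[:,0].mean(),q[:,1].mean()
img=np.zeros((560,560,3),np.uint8)
for p,col in zip(q,sc[k]):
    a=int(280-(p[1]-cy)*2); b=int(280-(p[0]-cx)*2)
    if 0<=a<560 and 0<=b<560: cv2.circle(img,(a,b),1,tuple(int(t) for t in col[::-1]),-1)
for g in range(-130,131,50):
    pass
cv2.imwrite('pics/map.png',img); print(cx,cy)
```

```text
tin [375. 370.  68.]
mug [523. 418.   6.]
jar [608. 342. 107.]
surf [644. 474.   0.]
floorR [537.  11.   3.]
[372.7551075   76.70490942  -9.89783246] [661.17446431 339.33499475 226.46954322]
1854 [490. 219.  83.]
489.7459762165498 218.9282685078843
```

View pics/t2.png

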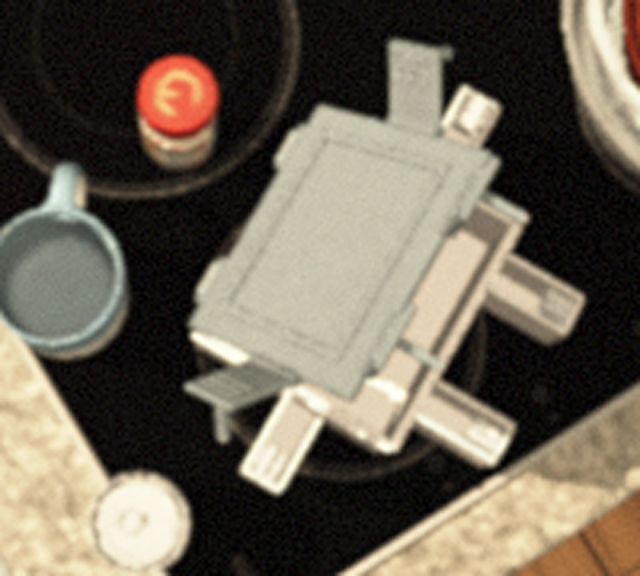

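View pics/map.png

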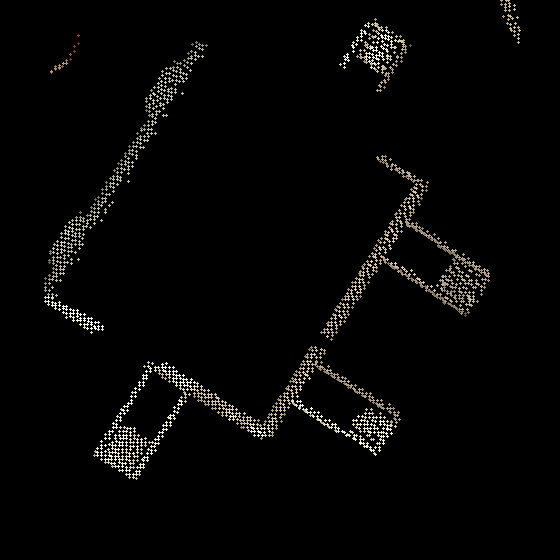

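The map shows the box rim clearly: front corners at map (265,438) and (428,180), and the three pockets as expected. Next I measure the lid angle and the obstacles, then plan the approach.

```bash
cat >> h.py <<'E'
L=np.array([-.846,.534,0]); B=np.array([.534,.846,0]); C=np.array([509.9,240.7,0]); Z=np.array([0,0,1.])
Q=R.from_matrix(np.stack([L,B,-Z],1))   # tool x=left, y=back, z=down
def box(l,b,z): return C+l*L+b*B+z*Z
def off(p,s=None):
    s=s or sense(); q=s['ee_rot']; r=R.from_quat([*q[1:],q[0]])
    return (r.inv().apply(p-s['eef_pos'])/10).round(2), np.degrees((r.inv()*Q).as_rotvec()).round(1)
E
python3 - <<'E'
from h import *
c=dict(np.load('/tmp/top.npz')); W=cloud(c)
p=W[185:235,305:350].reshape(-1,3); p=p[np.isfinite(p[:,0])]
l=(p-C)@L;b=(p-C)@B
A=np.linalg.lstsq(np.c_[l,b,l*0+1],p[:,2],rcond=None)[0];print(A, np.arctan(-A[1]), np.std(np.c_[l,b,l*0+1]@A-p[:,2]))
# lid/box extents along centreline
q=W[160:300,280:405].reshape(-1,3);q=q[np.isfinite(q[:,0])];l=(q-C)@L;b=(q-C)@B
k=(abs(l)<15)&(q[:,2]>60)
for bb in range(-70,90,10):
    kk=k&(abs(b-bb)<5); print(bb,q[kk,2].round()[:12:3],end=';')
k=(W[...,2]>30)&(W[...,2]<400); 
print('\npot',np.nanmax(W[80:200,400:530].reshape(-1,3),0),np.nanmin(W[80:200,400:530].reshape(-1,3),0))
print(off(box(0,0,350)))
E
```

```text
[ 3.19085934e-02 -9.75030650e-01  1.56100040e+02] 0.7727563244890352 10.082057246984816
-70 [77. 74. 75. 75.];-60 [80. 69. 81. 83.];-50 [];-40 [];-30 [175. 176. 175. 174.];-20 [171. 170. 176. 169.];-10 [160. 169. 164. 168.];0 [152. 151. 156. 153.];10 [140. 145. 150. 141.];20 [133. 135. 141. 138.];30 [122. 123. 129. 127.];40 [115. 116. 114. 118.];50 [108. 111. 108. 113.];60 [ 93.  96. 102.  94.];70 [90. 92. 94. 95.];80 [];
pot [839.6711957  113.87472389 189.79856714] [ 541.67001937 -232.92576838  -10.64976902]
(array([ 56.3 , -55.49,  -4.58]), array([-0.000e+00, -1.000e-01, -1.255e+02]))
```

Request:
step_arm([
  {"offset":[28,-28,-4.6],"rot":[0,0,-60],"gripper":0},
  {"offset":[28,-28,-4.6],"rot":[0,0,-60],"gripper":0},
  {"offset":[28,-28,-4.6],"rot":[0,0,-60],"gripper":0},
  {"offset":[28,-28,-4.6],"rot":[0,0,-60],"gripper":0},
  {"offset":[28,-28,-4.6],"rot":[0,0,-60],"gripper":0},
  {"offset":[28,-28,-4.6],"rot":[0,0,-60],"gripper":0},
  {"offset":[28,-28,-4.6],"rot":[0,0,-60],"gripper":0},
  {"offset":[28,-28,-4.6],"rot":[0,0,-60],"gripper":0},
  {"offset":[56.3,-55.5,-4.6],"rot":[0,0,-125.5],"gripper":0},
  {"offset":[56.3,-55.5,-4.6],"rot":[0,0,-125.5],"gripper":0},
  {"offset":[56.3,-55.5,-4.6],"rot":[0,0,-125.5],"gripper":0},
  {"offset":[56.3,-55.5,-4.6],"rot":[0,0,-125.5],"gripper":0},
])

```text
time_s: 1.3
eef_pos: [432.2, 64.6, 349.9]
ee_rot: [0.0, 0.523, 0.852, -0.0]
force: [0.6, -1.3, 0.0]
grip_width: 0.0
grip_force: 0.0
```

```bash
python3 -c "
from h import *
s=sense();print(s['time_s'],s['eef_pos'],s['joints'],off(box(0,0,350),s))"
```

```text
1.3 [432.18110999  64.59249872 349.85502492] [-1.20984244e-01  8.24890819e-02  1.65951417e+00 -1.11144325e-04
  1.39948554e+00 -5.91598677e-01] (array([12.17, 14.91, -0.02]), array([ -0. ,   0. , -30.8]))
```

Request:
step_arm([
  {"offset":[12.2,14.9,0],"rot":[0,0,-30.8],"gripper":0},
  {"offset":[12.2,14.9,0],"rot":[0,0,-30.8],"gripper":0},
  {"offset":[12.2,14.9,0],"rot":[0,0,-30.8],"gripper":0},
  {"offset":[12.2,14.9,0],"rot":[0,0,-30.8],"gripper":0},
  {"offset":[12.2,14.9,0],"rot":[0,0,-30.8],"gripper":0},
  {"offset":[12.2,14.9,0],"rot":[0,0,-30.8],"gripper":0},
])

```text
time_s: 1.9
eef_pos: [510.4, 238.5, 349.1]
ee_rot: [-0.001, 0.28, 0.96, -0.001]
force: [0.4, -0.1, 0.3]
grip_width: 0.004
grip_force: 0.0
```

```bash
python3 -c "
from h import *
s=sense();print(s['time_s'],s['eef_pos'],s['force'],s['joints'],off(box(0,0,350),s)); snap('side','s2')"
```

```text
1.9 [510.39708652 238.45247963 349.10030945] [ 0.39989184 -0.09222029  0.34378448] [ 2.29214277e-01  3.72776727e-01  1.29742511e+00 -2.90112126e-04
  1.47297126e+00 -7.73068006e-01] (array([ 0.16,  0.16, -0.09]), array([-0.1, -0.1, -0.3]))
```

View pics/s2.png

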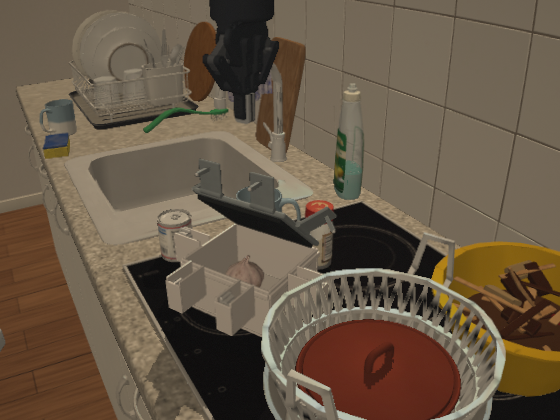

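The side view shows the closed gripper hovering above the lid, which stands open at about (260,215). I'll push it along its arc.

Request:
step_arm([
  {"offset":[0,0.5,4.5],"rot":[0,0,0],"gripper":0},
  {"offset":[0,0.5,8.7],"rot":[0,0,0],"gripper":0},
  {"offset":[0,0.3,9.8],"rot":[0,0,0],"gripper":0},
  {"offset":[0,-0.4,10.8],"rot":[0,0,0],"gripper":0},
  {"offset":[0,-1.1,11.6],"rot":[0,0,0],"gripper":0},
  {"offset":[0,-1.8,12.5],"rot":[0,0,0],"gripper":0},
  {"offset":[0,-2.4,13.3],"rot":[0,0,0],"gripper":0},
])

```text
time_s: 2.65
eef_pos: [497.7, 217.1, 217.4]
ee_rot: [0.001, 0.281, 0.96, 0.0]
force: [1.1, 0.1, 0.4]
grip_width: 0.006
grip_force: 0.5
```

Request:
step_arm([
  {"offset":[0,-0.5,0.9],"rot":[0,0,0],"gripper":0},
  {"offset":[0,-0.9,1.8],"rot":[0,0,0],"gripper":0},
  {"offset":[0,-1.2,2.6],"rot":[0,0,0],"gripper":0},
  {"offset":[0,-1.4,3.2],"rot":[0,0,0],"gripper":0},
])

```text
time_s: 3.05
eef_pos: [489.8, 206.0, 184.1]
ee_rot: [-0.0, 0.281, 0.96, -0.0]
force: [0.0, 1.1, 0.0]
grip_width: -0.003
grip_force: 0.3
```

```bash
python3 -c "
from h import *
s=sense();print(s['eef_pos'],s['force']); snap('side','s3')"
```

```text
[489.84411351 205.9572853  184.05467794] [0.03879625 1.14368552 0.00643897]
```

View pics/s3.png

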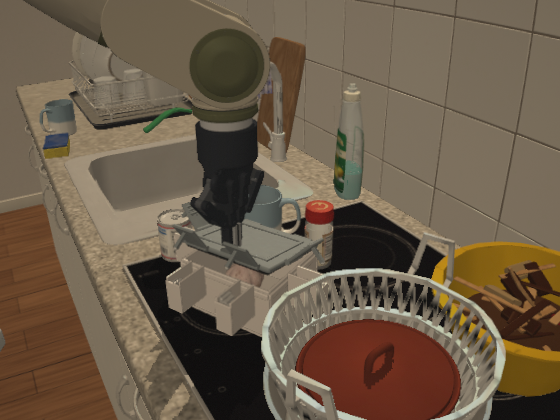

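The lid follows the tip and is nearly shut at about (250,240). I continue gently.

Request:
step_arm([
  {"offset":[0,-0.1,0.7],"rot":[0,0,0],"gripper":0},
  {"offset":[0,-0.2,1.3],"rot":[0,0,0],"gripper":0},
  {"offset":[0,-0.2,1.8],"rot":[0,0,0],"gripper":0},
  {"offset":[0,-0.2,1.8],"rot":[0,0,0],"gripper":0},
])

```text
time_s: 3.5
eef_pos: [488.7, 204.5, 166.1]
ee_rot: [-0.001, 0.281, 0.96, -0.0]
force: [0.3, 0.4, -0.3]
grip_width: -0.0
grip_force: 0.0
```

Request:
step_arm([
  {"offset":[0,0,0.2],"rot":[0,0,0],"gripper":0},
  {"offset":[0,0,0.2],"rot":[0,0,0],"gripper":0},
])

```text
time_s: 3.7
eef_pos: [489.0, 204.5, 164.8]
ee_rot: [-0.0, 0.281, 0.96, 0.0]
force: [0.1, 0.5, -0.2]
grip_width: 0.003
grip_force: 0.0
```

Request:
step_arm([
  {"offset":[0,0,0.15],"rot":[0,0,0],"gripper":0},
  {"offset":[0,0,0.15],"rot":[0,0,0],"gripper":0},
])

```text
time_s: 3.9
eef_pos: [489.0, 204.4, 163.3]
ee_rot: [-0.0, 0.281, 0.96, 0.0]
force: [0.2, 0.4, -0.0]
grip_width: -0.003
grip_force: 0.0
```

Request:
step_arm([
  {"offset":[0,0,0.1],"rot":[0,0,0],"gripper":0},
  {"offset":[0,0,0.1],"rot":[0,0,0],"gripper":0},
])

```text
time_s: 4.1
eef_pos: [489.0, 204.4, 162.6]
ee_rot: [0.0, 0.281, 0.96, 0.0]
force: [-0.2, 0.6, 3.3]
grip_width: 0.003
grip_force: 1.5
```

```bash
python3 -c "
from h import *
s=sense();print(s['eef_pos'],s['force'],s['tau']); c=snap('side');W=cloud(c)
cv2.imwrite('pics/s4.png',cv2.resize(c['color'][190:330,140:340,::-1],None,fx=3.5,fy=3.5,interpolation=cv2.INTER_CUBIC))
q=W.reshape(-1,3);l=(q-C)@L;b=(q-C)@B
for bb in range(-60,70,20):
  k=(abs(b-bb)<8)&(l>-70)&(l<-20)&(q[:,2]>60)&(q[:,2]<130); print(bb,k.sum(),np.median(q[k,2]))
"
```

```text
[489.03695679 204.44544832 162.61472172] [-0.22728559  0.60291259  3.34404056] [-4.72257764e-02 -4.31744778e+01 -2.12766999e+01  1.53002597e-02
 -1.93650406e-01 -6.64856202e-05]
-60 394 79.66926826083701
-40 253 90.91748314040473
-20 235 90.47538643329766
0 219 90.53508275931675
20 210 90.53379517151501
40 219 90.893474800273
60 155 90.34933829031235
```

View pics/s4.png

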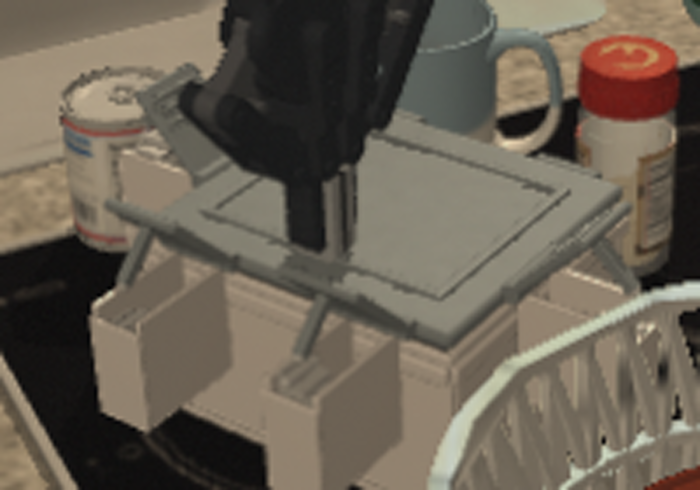

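The lid lies flat at 90.5 mm, so it is shut; the left tab stands up at (185,120). On to the front left tab.

Request:
step_arm([
  {"offset":[0,0,-4],"rot":[0,0,0],"gripper":0},
  {"offset":[0,0,-7],"rot":[0,0,0],"gripper":0},
  {"offset":[3,-2.5,-7],"rot":[0,0,0],"gripper":0},
  {"offset":[4.4,-4.1,-6],"rot":[0,0,0],"gripper":0},
  {"offset":[4.4,-4.1,-4],"rot":[0,0,0],"gripper":0},
  {"offset":[4.4,-4.1,-3.2],"rot":[0,0,0],"gripper":0},
  {"offset":[4.4,-4.1,-3.2],"rot":[0,0,0],"gripper":0},
])

```text
time_s: 4.85
eef_pos: [429.7, 193.5, 193.6]
ee_rot: [-0.001, 0.281, 0.96, -0.0]
force: [-0.4, -0.2, 0.1]
grip_width: 0.0
grip_force: 0.0
```

Request:
step_arm([
  {"offset":[0,0,0.4],"rot":[0,0,0],"gripper":0},
  {"offset":[0,0,0.6],"rot":[0,0,0],"gripper":0},
  {"offset":[0,0,0.6],"rot":[0,0,0],"gripper":0},
])

```text
time_s: 5.15
eef_pos: [430.0, 193.6, 188.4]
ee_rot: [0.0, 0.281, 0.96, 0.0]
force: [1.2, 0.7, 0.3]
grip_width: -0.001
grip_force: 0.0
```

Request:
step_arm([
  {"offset":[0,-0.1,0.2],"rot":[0,0,0],"gripper":0},
  {"offset":[0,-0.2,0.4],"rot":[0,0,0],"gripper":0},
  {"offset":[0,-0.2,0.4],"rot":[0,0,0],"gripper":0},
])

```text
time_s: 5.45
eef_pos: [428.8, 191.8, 184.4]
ee_rot: [0.0, 0.281, 0.96, 0.0]
force: [0.6, 0.1, 0.8]
grip_width: -0.002
grip_force: 0.8
```

Request:
step_arm([
  {"offset":[0,-0.1,0.15],"rot":[0,0,0],"gripper":0},
  {"offset":[0,-0.15,0.3],"rot":[0,0,0],"gripper":0},
  {"offset":[0,-0.15,0.3],"rot":[0,0,0],"gripper":0},
])

```text
time_s: 5.75
eef_pos: [427.9, 190.6, 181.3]
ee_rot: [-0.0, 0.281, 0.96, -0.0]
force: [0.3, -0.6, 3.0]
grip_width: -0.003
grip_force: 0.9
```

Request:
step_arm([
  {"offset":[0,-0.1,0.1],"rot":[0,0,0],"gripper":0},
  {"offset":[0,-0.1,0.2],"rot":[0,0,0],"gripper":0},
  {"offset":[0,-0.1,0.2],"rot":[0,0,0],"gripper":0},
])

```text
time_s: 6.05
eef_pos: [427.3, 189.8, 179.3]
ee_rot: [-0.0, 0.281, 0.96, -0.0]
force: [0.4, -0.8, 1.6]
grip_width: 0.003
grip_force: 0.9
```

Request:
step_arm([
  {"offset":[0,-0.05,0.1],"rot":[0,0,0],"gripper":0},
  {"offset":[0,-0.05,0.15],"rot":[0,0,0],"gripper":0},
  {"offset":[0,-0.05,0.15],"rot":[0,0,0],"gripper":0},
])

```text
time_s: 6.35
eef_pos: [427.1, 189.4, 177.8]
ee_rot: [-0.0, 0.281, 0.96, -0.0]
force: [-0.5, -1.1, 2.8]
grip_width: -0.005
grip_force: 1.0
```

Request:
step_arm([
  {"offset":[0,-0.05,0.1],"rot":[0,0,0],"gripper":0},
  {"offset":[0,-0.05,0.15],"rot":[0,0,0],"gripper":0},
  {"offset":[0,-0.05,0.15],"rot":[0,0,0],"gripper":0},
])

```text
time_s: 6.65
eef_pos: [426.8, 188.9, 176.3]
ee_rot: [-0.0, 0.281, 0.96, -0.0]
force: [0.0, 0.8, 2.8]
grip_width: 0.001
grip_force: 1.1
```

Request:
step_arm([
  {"offset":[0,-0.05,0.1],"rot":[0,0,0],"gripper":0},
  {"offset":[0,-0.05,0.15],"rot":[0,0,0],"gripper":0},
  {"offset":[0,-0.05,0.15],"rot":[0,0,0],"gripper":0},
])

```text
time_s: 6.95
eef_pos: [426.7, 188.5, 175.1]
ee_rot: [0.0, 0.281, 0.96, -0.0]
force: [-1.3, -1.2, 5.9]
grip_width: -0.002
grip_force: 2.5
```

Request:
step_arm([
  {"offset":[0,-0.05,0.1],"rot":[0,0,0],"gripper":0},
  {"offset":[0,-0.05,0.15],"rot":[0,0,0],"gripper":0},
  {"offset":[0,-0.05,0.15],"rot":[0,0,0],"gripper":0},
])

```text
time_s: 7.25
eef_pos: [426.5, 188.1, 173.8]
ee_rot: [0.0, 0.281, 0.96, 0.0]
force: [-2.1, -1.4, 6.8]
grip_width: 0.001
grip_force: 2.9
```

Force is climbing, so I take 1 mm steps.

Request:
step_arm([
  {"offset":[0,-0.02,0.1],"rot":[0,0,0],"gripper":0},
  {"offset":[0,-0.02,0.1],"rot":[0,0,0],"gripper":0},
])

```text
time_s: 7.45
eef_pos: [426.3, 187.8, 172.5]
ee_rot: [0.0, 0.281, 0.96, -0.0]
force: [0.4, -1.9, 5.1]
grip_width: -0.001
grip_force: 1.7
```

Request:
step_arm([
  {"offset":[0,-0.02,0.1],"rot":[0,0,0],"gripper":0},
  {"offset":[0,-0.02,0.1],"rot":[0,0,0],"gripper":0},
])

```text
time_s: 7.65
eef_pos: [426.0, 187.8, 171.1]
ee_rot: [-0.0, 0.281, 0.96, -0.0]
force: [-0.4, -0.9, 0.4]
grip_width: 0.002
grip_force: 0.3
```

Request:
step_arm([
  {"offset":[0,-0.02,0.1],"rot":[0,0,0],"gripper":0},
  {"offset":[0,-0.02,0.1],"rot":[0,0,0],"gripper":0},
])

```text
time_s: 7.85
eef_pos: [425.9, 187.6, 170.2]
ee_rot: [-0.0, 0.281, 0.96, -0.0]
force: [-0.5, -0.5, 3.0]
grip_width: 0.0
grip_force: 1.4
```

Request:
step_arm([
  {"offset":[0,0,0.1],"rot":[0,0,0],"gripper":0},
  {"offset":[0,0,0.1],"rot":[0,0,0],"gripper":0},
])

```text
time_s: 8.05
eef_pos: [425.9, 187.6, 169.3]
ee_rot: [-0.0, 0.281, 0.96, -0.0]
force: [-0.9, -2.4, 4.2]
grip_width: -0.002
grip_force: 1.7
```

Request:
step_arm([
  {"offset":[0,0,0.1],"rot":[0,0,0],"gripper":0},
  {"offset":[0,0,0.1],"rot":[0,0,0],"gripper":0},
])

```text
time_s: 8.25
eef_pos: [426.0, 187.5, 168.7]
ee_rot: [0.0, 0.281, 0.96, -0.0]
force: [-3.3, -1.3, 7.8]
grip_width: 0.002
grip_force: 3.7
```

Request:
step_arm([
  {"offset":[0,0,0.1],"rot":[0,0,0],"gripper":0},
  {"offset":[0,0,0.1],"rot":[0,0,0],"gripper":0},
])

```text
time_s: 8.45
eef_pos: [426.0, 187.5, 168.3]
ee_rot: [0.0, 0.281, 0.96, -0.0]
force: [-5.1, -3.8, 15.8]
grip_width: -0.001
grip_force: 7.2
```

Request:
step_arm([
  {"offset":[0,0,0.1],"rot":[0,0,0],"gripper":0},
  {"offset":[0,0,0.1],"rot":[0,0,0],"gripper":0},
])

```text
time_s: 8.65
eef_pos: [426.0, 187.5, 168.0]
ee_rot: [0.0, 0.28, 0.96, -0.0]
force: [-7.8, -5.1, 24.3]
grip_width: 0.003
grip_force: 11.1
```

That is the hard stop, reached after the click. Next is the front right tab.

Request:
step_arm([
  {"offset":[0,0,-3],"rot":[0,0,0],"gripper":0},
  {"offset":[0,0.7,-6],"rot":[0,0,0],"gripper":0},
  {"offset":[-4.5,0.7,-6],"rot":[0,0,0],"gripper":0},
  {"offset":[-8.4,0.7,-6],"rot":[0,0,0],"gripper":0},
  {"offset":[-8.4,0.7,-4],"rot":[0,0,0],"gripper":0},
  {"offset":[-8.4,0.6,-2.2],"rot":[0,0,0],"gripper":0},
  {"offset":[-8.4,0.5,-1.9],"rot":[0,0,0],"gripper":0},
  {"offset":[-8.4,0.5,-1.9],"rot":[0,0,0],"gripper":0},
])

```text
time_s: 9.45
eef_pos: [499.5, 146.8, 185.4]
ee_rot: [-0.0, 0.281, 0.96, 0.0]
force: [1.0, 2.1, 0.9]
grip_width: -0.004
grip_force: 0.6
```

Request:
step_arm([
  {"offset":[0,-0.1,0.15],"rot":[0,0,0],"gripper":0},
  {"offset":[0,-0.15,0.3],"rot":[0,0,0],"gripper":0},
  {"offset":[0,-0.15,0.3],"rot":[0,0,0],"gripper":0},
])

```text
time_s: 9.75
eef_pos: [498.8, 145.4, 183.3]
ee_rot: [0.001, 0.281, 0.96, 0.0]
force: [-0.2, 0.9, 5.1]
grip_width: -0.001
grip_force: 2.0
```

Request:
step_arm([
  {"offset":[0,-0.1,0.1],"rot":[0,0,0],"gripper":0},
  {"offset":[0,-0.1,0.2],"rot":[0,0,0],"gripper":0},
  {"offset":[0,-0.1,0.2],"rot":[0,0,0],"gripper":0},
])

```text
time_s: 10.05
eef_pos: [498.2, 144.4, 181.0]
ee_rot: [0.001, 0.281, 0.96, 0.0]
force: [0.4, -0.1, 3.0]
grip_width: 0.001
grip_force: 1.2
```

Request:
step_arm([
  {"offset":[0,-0.05,0.1],"rot":[0,0,0],"gripper":0},
  {"offset":[0,-0.05,0.15],"rot":[0,0,0],"gripper":0},
  {"offset":[0,-0.05,0.15],"rot":[0,0,0],"gripper":0},
])

```text
time_s: 10.35
eef_pos: [497.8, 144.0, 178.9]
ee_rot: [-0.0, 0.281, 0.96, -0.0]
force: [-0.7, -0.5, 2.8]
grip_width: -0.001
grip_force: 1.1
```

Request:
step_arm([
  {"offset":[0,-0.03,0.1],"rot":[0,0,0],"gripper":0},
  {"offset":[0,-0.03,0.1],"rot":[0,0,0],"gripper":0},
])

```text
time_s: 10.55
eef_pos: [497.7, 143.8, 177.9]
ee_rot: [0.0, 0.281, 0.96, -0.0]
force: [0.0, -0.1, 3.7]
grip_width: 0.003
grip_force: 1.4
```

Request:
step_arm([
  {"offset":[0,-0.03,0.1],"rot":[0,0,0],"gripper":0},
  {"offset":[0,-0.03,0.1],"rot":[0,0,0],"gripper":0},
])

```text
time_s: 10.75
eef_pos: [497.6, 143.5, 177.3]
ee_rot: [0.0, 0.281, 0.96, 0.0]
force: [-1.8, -0.8, 7.0]
grip_width: 0.003
grip_force: 3.1
```

Request:
step_arm([
  {"offset":[0,-0.03,0.1],"rot":[0,0,0],"gripper":0},
  {"offset":[0,-0.03,0.1],"rot":[0,0,0],"gripper":0},
])

```text
time_s: 10.95
eef_pos: [497.6, 143.3, 177.0]
ee_rot: [0.001, 0.281, 0.96, 0.0]
force: [-3.1, -0.9, 13.1]
grip_width: 0.002
grip_force: 5.4
```

Request:
step_arm([
  {"offset":[0,-0.03,0.1],"rot":[0,0,0],"gripper":0},
  {"offset":[0,-0.03,0.1],"rot":[0,0,0],"gripper":0},
])

```text
time_s: 11.15
eef_pos: [497.5, 143.2, 176.6]
ee_rot: [0.001, 0.281, 0.96, 0.0]
force: [-5.7, -0.0, 18.8]
grip_width: -0.003
grip_force: 8.1
```

Request:
step_arm([
  {"offset":[0,0,0.12],"rot":[0,0,0],"gripper":0},
  {"offset":[0,0,0.12],"rot":[0,0,0],"gripper":0},
])

```text
time_s: 11.35
eef_pos: [497.6, 143.2, 176.3]
ee_rot: [0.001, 0.281, 0.96, 0.0]
force: [-8.2, -0.1, 27.6]
grip_width: -0.002
grip_force: 11.4
```

```bash
python3 -c "
from h import *
s=sense();print(s['eef_pos'],s['force'],off(box(0,0,0),s))"
```

```text
[497.6154365  143.18513973 176.30216882] [-8.17729605 -0.13726419 27.56771732] (array([ 4.25,  8.86, 17.63]), array([ 0.1,  0.1, -0.3]))
```

```bash
python3 -c "
from h import *
W=cloud(dict(np.load('/tmp/top.npz'))).reshape(-1,3)
W=W[np.isfinite(W[:,0])]; l=(W-C)@L;b=(W-C)@B
k=(np.hypot(l+97,b+10)<75)&(l<-130); print(np.percentile(W[k,2],[50,90,99,100]))
for z in (80,110,140,170): k=(W[:,2]>z)&(l<-120); print(z,np.hypot(l+97,b+10)[k].min())"
```

```text
[ 0.69561636  3.01693904  4.86208107 80.74294655]
80 23.290036178513244
110 37.010715174176994
140 37.010715174176994
170 146.1085558199197
```

Request:
step_arm([
  {"offset":[0,0,-4],"rot":[0,0,0],"gripper":0},
  {"offset":[0,0,-8],"rot":[0,0,0],"gripper":0},
])

```text
time_s: 11.55
eef_pos: [496.6, 143.0, 254.0]
ee_rot: [-0.001, 0.281, 0.96, -0.0]
force: [0.4, -0.3, -0.2]
grip_width: -0.0
grip_force: 0.0
```

Request:
step_arm([
  {"offset":[-2.5,4,0],"rot":[0,0,0],"gripper":0},
  {"offset":[-5,7.9,0],"rot":[0,0,0],"gripper":0},
  {"offset":[-5,7.9,3.5],"rot":[0,0,0],"gripper":0},
  {"offset":[-5,7.9,5.8],"rot":[0,0,0],"gripper":0},
  {"offset":[-5,7.9,6.6],"rot":[0,0,0],"gripper":0},
  {"offset":[-5,7.9,6.6],"rot":[0,0,0],"gripper":0},
])

```text
time_s: 12.15
eef_pos: [581.4, 182.7, 186.8]
ee_rot: [-0.001, 0.281, 0.96, -0.0]
force: [0.1, 0.4, 0.3]
grip_width: 0.003
grip_force: 0.0
```

Request:
step_arm([
  {"offset":[0,0,0.2],"rot":[0,0,0],"gripper":0},
  {"offset":[0,0,0.3],"rot":[0,0,0],"gripper":0},
  {"offset":[0,0,0.3],"rot":[0,0,0],"gripper":0},
])

```text
time_s: 12.45
eef_pos: [582.2, 182.7, 185.8]
ee_rot: [0.001, 0.281, 0.96, 0.0]
force: [-0.4, 0.2, 2.8]
grip_width: 0.002
grip_force: 0.7
```

Request:
step_arm([
  {"offset":[-0.1,0,0.15],"rot":[0,0,0],"gripper":0},
  {"offset":[-0.15,0,0.3],"rot":[0,0,0],"gripper":0},
  {"offset":[-0.15,0,0.3],"rot":[0,0,0],"gripper":0},
])

```text
time_s: 12.75
eef_pos: [583.3, 181.8, 181.7]
ee_rot: [0.0, 0.281, 0.96, 0.0]
force: [-0.4, 0.4, 2.7]
grip_width: -0.002
grip_force: 0.9
```

Request:
step_arm([
  {"offset":[-0.1,0,0.1],"rot":[0,0,0],"gripper":0},
  {"offset":[-0.1,0,0.2],"rot":[0,0,0],"gripper":0},
  {"offset":[-0.1,0,0.2],"rot":[0,0,0],"gripper":0},
])

```text
time_s: 13.05
eef_pos: [584.0, 181.2, 179.6]
ee_rot: [-0.0, 0.281, 0.96, -0.0]
force: [-0.5, 0.7, 2.3]
grip_width: -0.002
grip_force: 1.0
```

Request:
step_arm([
  {"offset":[-0.05,0,0.1],"rot":[0,0,0],"gripper":0},
  {"offset":[-0.05,0,0.15],"rot":[0,0,0],"gripper":0},
  {"offset":[-0.05,0,0.15],"rot":[0,0,0],"gripper":0},
])

```text
time_s: 13.35
eef_pos: [584.6, 181.0, 178.5]
ee_rot: [0.0, 0.281, 0.96, 0.0]
force: [1.6, -1.2, 4.3]
grip_width: 0.003
grip_force: 1.6
```

Request:
step_arm([
  {"offset":[-0.05,0,0.1],"rot":[0,0,0],"gripper":0},
  {"offset":[-0.05,0,0.15],"rot":[0,0,0],"gripper":0},
  {"offset":[-0.05,0,0.15],"rot":[0,0,0],"gripper":0},
])

```text
time_s: 13.65
eef_pos: [585.2, 180.7, 177.4]
ee_rot: [0.001, 0.281, 0.96, 0.0]
force: [0.4, -2.4, 6.5]
grip_width: -0.0
grip_force: 3.0
```

Request:
step_arm([
  {"offset":[-0.05,0,0.1],"rot":[0,0,0],"gripper":0},
  {"offset":[-0.05,0,0.15],"rot":[0,0,0],"gripper":0},
  {"offset":[-0.05,0,0.15],"rot":[0,0,0],"gripper":0},
])

```text
time_s: 13.95
eef_pos: [585.4, 180.5, 175.4]
ee_rot: [0.0, 0.281, 0.96, 0.0]
force: [1.9, 0.2, 3.9]
grip_width: -0.002
grip_force: 1.6
```

Force dropped (2 mm travel), probably the click. I press on to the stop.

Request:
step_arm([
  {"offset":[-0.02,0,0.1],"rot":[0,0,0],"gripper":0},
  {"offset":[-0.02,0,0.1],"rot":[0,0,0],"gripper":0},
])

```text
time_s: 14.15
eef_pos: [585.2, 180.4, 173.7]
ee_rot: [-0.0, 0.281, 0.96, -0.0]
force: [0.0, -0.1, 1.6]
grip_width: 0.003
grip_force: 0.8
```

Request:
step_arm([
  {"offset":[-0.02,0,0.1],"rot":[0,0,0],"gripper":0},
  {"offset":[-0.02,0,0.1],"rot":[0,0,0],"gripper":0},
])

```text
time_s: 14.35
eef_pos: [585.5, 180.2, 173.0]
ee_rot: [-0.0, 0.281, 0.96, -0.0]
force: [0.3, -0.6, 4.1]
grip_width: -0.0
grip_force: 1.6
```

Request:
step_arm([
  {"offset":[-0.02,0,0.1],"rot":[0,0,0],"gripper":0},
  {"offset":[-0.02,0,0.1],"rot":[0,0,0],"gripper":0},
])

```text
time_s: 14.55
eef_pos: [585.8, 180.1, 172.3]
ee_rot: [0.0, 0.281, 0.96, -0.0]
force: [1.3, -0.6, 4.8]
grip_width: -0.002
grip_force: 2.4
```

Request:
step_arm([
  {"offset":[0,0,0.1],"rot":[0,0,0],"gripper":0},
  {"offset":[0,0,0.1],"rot":[0,0,0],"gripper":0},
])

```text
time_s: 14.75
eef_pos: [585.9, 180.1, 172.0]
ee_rot: [0.0, 0.281, 0.96, 0.0]
force: [-2.0, -1.9, 8.8]
grip_width: -0.001
grip_force: 4.5
```

Request:
step_arm([
  {"offset":[0,0,0.1],"rot":[0,0,0],"gripper":0},
  {"offset":[0,0,0.1],"rot":[0,0,0],"gripper":0},
])

```text
time_s: 14.95
eef_pos: [586.0, 180.1, 171.7]
ee_rot: [0.001, 0.281, 0.96, 0.0]
force: [-2.5, -2.1, 13.9]
grip_width: 0.004
grip_force: 7.0
```

Request:
step_arm([
  {"offset":[0,0,0.1],"rot":[0,0,0],"gripper":0},
  {"offset":[0,0,0.1],"rot":[0,0,0],"gripper":0},
])

```text
time_s: 15.15
eef_pos: [586.1, 180.1, 171.5]
ee_rot: [0.001, 0.281, 0.96, 0.0]
force: [-5.6, -3.0, 19.8]
grip_width: 0.002
grip_force: 9.7
```

Request:
step_arm([
  {"offset":[0,0,0.05],"rot":[0,0,0],"gripper":0},
  {"offset":[0,0,0.05],"rot":[0,0,0],"gripper":0},
])

```text
time_s: 15.35
eef_pos: [586.1, 180.1, 171.3]
ee_rot: [0.001, 0.281, 0.96, 0.0]
force: [-7.0, -2.9, 22.0]
grip_width: 0.0
grip_force: 11.1
```

```bash
python3 -c "
from h import *
s=sense();print(s['eef_pos'],s['force'],off(box(0,0,0),s))"
```

```text
[586.09979298 180.09769183 171.34397595] [-7.04413826 -2.89618568 22.03208531] (array([ 9.72,  0.98, 17.11]), array([ 0.1,  0.1, -0.3]))
```

Hard stop again. Next is the left tab.

Request:
step_arm([
  {"offset":[0,0,-4.5],"rot":[0,0,0],"gripper":0},
  {"offset":[0,0,-8],"rot":[0,0,0],"gripper":0},
  {"offset":[5,0,-8],"rot":[0,0,0],"gripper":0},
  {"offset":[10,0,-8],"rot":[0,0,0],"gripper":0},
  {"offset":[15,0,-8],"rot":[0,0,0],"gripper":0},
  {"offset":[19,0,-8],"rot":[0,0,0],"gripper":0},
  {"offset":[19,0,-5],"rot":[0,0,0],"gripper":0},
  {"offset":[19,0,-2.8],"rot":[0,0,0],"gripper":0},
  {"offset":[19,0,-2],"rot":[0,0,0],"gripper":0},
  {"offset":[19,0,-2],"rot":[0,0,0],"gripper":0},
])

```text
time_s: 16.35
eef_pos: [425.5, 282.3, 187.9]
ee_rot: [-0.001, 0.281, 0.96, -0.001]
force: [0.8, -1.6, 0.9]
grip_width: -0.007
grip_force: 0.5
```

Request:
step_arm([
  {"offset":[0.05,0,0.2],"rot":[0,0,0],"gripper":0},
  {"offset":[0.05,0,0.3],"rot":[0,0,0],"gripper":0},
  {"offset":[0.05,0,0.3],"rot":[0,0,0],"gripper":0},
])

```text
time_s: 16.65
eef_pos: [425.6, 282.9, 186.3]
ee_rot: [0.001, 0.281, 0.96, 0.001]
force: [0.5, 0.1, 0.7]
grip_width: -0.005
grip_force: 0.7
```

Request:
step_arm([
  {"offset":[0.1,0,0.15],"rot":[0,0,0],"gripper":0},
  {"offset":[0.15,0,0.3],"rot":[0,0,0],"gripper":0},
  {"offset":[0.15,0,0.3],"rot":[0,0,0],"gripper":0},
])

```text
time_s: 16.95
eef_pos: [424.1, 283.8, 183.1]
ee_rot: [0.0, 0.281, 0.96, 0.0]
force: [0.2, -0.5, 4.3]
grip_width: 0.002
grip_force: 1.9
```

Request:
step_arm([
  {"offset":[0.1,0,0.1],"rot":[0,0,0],"gripper":0},
  {"offset":[0.1,0,0.2],"rot":[0,0,0],"gripper":0},
  {"offset":[0.1,0,0.2],"rot":[0,0,0],"gripper":0},
])

```text
time_s: 17.25
eef_pos: [423.1, 284.2, 180.5]
ee_rot: [-0.0, 0.281, 0.96, -0.0]
force: [0.1, -0.1, 0.7]
grip_width: 0.001
grip_force: 0.3
```

Request:
step_arm([
  {"offset":[0.05,0,0.1],"rot":[0,0,0],"gripper":0},
  {"offset":[0.05,0,0.15],"rot":[0,0,0],"gripper":0},
  {"offset":[0.05,0,0.15],"rot":[0,0,0],"gripper":0},
])

```text
time_s: 17.55
eef_pos: [422.7, 284.5, 179.2]
ee_rot: [-0.0, 0.281, 0.96, 0.0]
force: [-1.0, 0.4, 4.0]
grip_width: -0.002
grip_force: 1.3
```

Request:
step_arm([
  {"offset":[0.05,0,0.1],"rot":[0,0,0],"gripper":0},
  {"offset":[0.05,0,0.15],"rot":[0,0,0],"gripper":0},
  {"offset":[0.05,0,0.15],"rot":[0,0,0],"gripper":0},
])

```text
time_s: 17.85
eef_pos: [422.3, 284.8, 177.9]
ee_rot: [0.0, 0.281, 0.96, 0.0]
force: [-0.3, 1.2, 6.5]
grip_width: -0.002
grip_force: 2.4
```

Request:
step_arm([
  {"offset":[0.03,0,0.1],"rot":[0,0,0],"gripper":0},
  {"offset":[0.03,0,0.15],"rot":[0,0,0],"gripper":0},
  {"offset":[0.03,0,0.15],"rot":[0,0,0],"gripper":0},
])

```text
time_s: 18.15
eef_pos: [422.2, 285.0, 177.4]
ee_rot: [0.0, 0.281, 0.96, 0.0]
force: [-4.0, -1.2, 14.1]
grip_width: -0.003
grip_force: 6.2
```

Request:
step_arm([
  {"offset":[0,0,0.1],"rot":[0,0,0],"gripper":0},
  {"offset":[0,0,0.1],"rot":[0,0,0],"gripper":0},
])

```text
time_s: 18.35
eef_pos: [422.2, 285.1, 177.1]
ee_rot: [0.001, 0.281, 0.96, 0.001]
force: [-5.9, -2.3, 21.9]
grip_width: -0.002
grip_force: 8.9
```

Request:
step_arm([
  {"offset":[0,0,0.08],"rot":[0,0,0],"gripper":0},
  {"offset":[0,0,0.08],"rot":[0,0,0],"gripper":0},
])

```text
time_s: 18.55
eef_pos: [422.2, 285.2, 176.8]
ee_rot: [0.001, 0.281, 0.96, 0.001]
force: [-8.2, -2.6, 28.0]
grip_width: 0.002
grip_force: 11.3
```

Request:
step_arm([
  {"offset":[0,0,-5],"rot":[0,0,0],"gripper":0},
  {"offset":[0,0,-10],"rot":[0,0,0],"gripper":0},
  {"offset":[0,0,-15],"rot":[0,0,0],"gripper":0},
  {"offset":[-5,-5,-16],"rot":[0,0,0],"gripper":0},
  {"offset":[-10,-10,-16],"rot":[0,0,0],"gripper":0},
  {"offset":[-15,-15,-16],"rot":[0,0,0],"gripper":0},
  {"offset":[-20,-20,-16],"rot":[0,0,0],"gripper":0},
  {"offset":[-25,-25,-16],"rot":[0,0,0],"gripper":0},
  {"offset":[-30,-30,-16],"rot":[0,0,0],"gripper":0},
  {"offset":[-30,-30,-16],"rot":[0,0,0],"gripper":0},
])

```text
time_s: 19.55
eef_pos: [497.0, -58.6, 333.9]
ee_rot: [-0.0, 0.281, 0.96, -0.0]
force: [1.0, 0.2, 0.2]
grip_width: -0.005
grip_force: 0.0
```

Run:
```python
from h import *
c=snap('top'); W=cloud(c); q=W.reshape(-1,3);q=q[np.isfinite(q[:,0])]
l=(q-C)@L;b=(q-C)@B;z=q[:,2]
for n,lat,rad in (('fl',l-42,-b-67),('fr',l+42,-b-67),('l',b+10,l-77),('r',b+10,-l-77)):
    k=(abs(lat)<12)&(rad>4)&(rad<44)&(z>84)&(z<135)
    a=np.polyfit(rad[k],z[k],1); print(n,k.sum(),'slope angle',np.arctan(a[0]).round(2),'pressed',(.8-np.arctan(a[0])).round(2),'max r',rad[k].max().round())
k=(abs(l)<60)&(abs(b)<50); print('lid z',np.median(z[k]))
for n,(u,v) in dict(tin=(263,303),jar=(275,172)).items(): print(n,W[v,u].round())
cv2.imwrite('pics/t5.png',cv2.resize(c['color'][140:320,220:420,::-1],None,fx=3.2,fy=3.2,interpolation=cv2.INTER_CUBIC))
```

```text
fl 299 slope angle 0.28 pressed 0.52 max r 43.0
fr 277 slope angle 0.43 pressed 0.37 max r 44.0
l 300 slope angle 0.27 pressed 0.53 max r 44.0
r 304 slope angle 0.4 pressed 0.4 max r 43.0
lid z 90.7949199980014
tin [375. 370.  71.]
jar [608. 342. 107.]
```

View pics/t5.png

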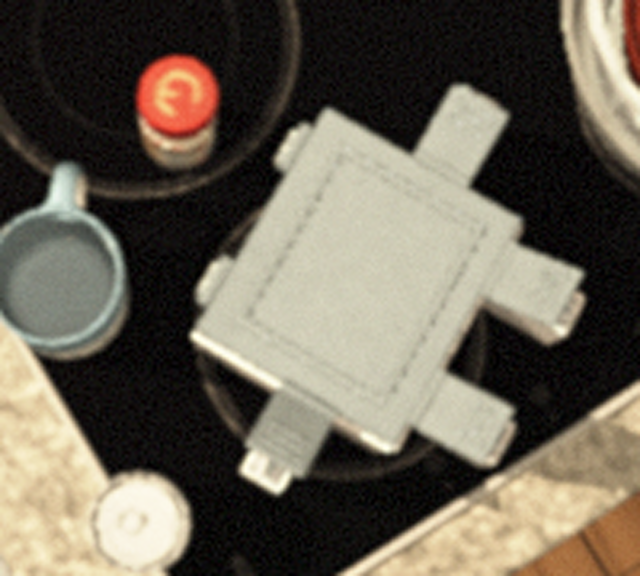

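All four tabs look down in the picture, but the pocket ends, e.g. at (265,470), may bias the left tab's slope. I'll check the height profiles.

Run:
```python
from h import *
q=cloud(dict(np.load('/tmp/top.npz'))).reshape(-1,3);q=q[np.isfinite(q[:,0])]
l=(q-C)@L;b=(q-C)@B;z=q[:,2]
for n,lat,rad in (('fl',l-42,-b-67),('fr',l+42,-b-67),('l',b+10,l-77),('r',b+10,-l-77)):
    print(n,[int(np.median(z[(abs(lat)<12)&(abs(rad-r)<2.5)&(z>60)])) for r in range(0,50,5)])
```

```text
fl [91, 91, 93, 94, 96, 98, 100, 100, 102, 80]
fr [92, 94, 97, 99, 103, 106, 109, 111, 112, 85]
l [93, 94, 97, 99, 103, 106, 109, 111, 103, 86]
r [92, 92, 94, 96, 98, 101, 103, 105, 107, 107]
```

```bash
python3 -c "
from rig import *
print(finish_job())"
```

```text
the job is handed in; nothing more can be done
None
```

The lid is shut and all four tabs clicked and stay down untouched; the wrist force read at most about 29 N, and the tin, mug and spice jar look unmoved. The job is handed in at about 20 s; the hand-in returned no verdict.

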